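# Set the milk's day dial to two days

### The job

The milk has now been open for two days. Turn the wheel of the day dial that stands in front of the milk carton until its two-dot sector is centred in the dial's fixed window frame. Leave the other day dial as it is set, and leave the milk carton where it stands.

Things in the scene. Friction and masses are not known exactly. Their poses are not given: they have to be found in the camera images.
- milk_dial: Milk's day dial, fixed to the worktop, carton 145 mm behind (its +x): wooden base 164 mm across; white wheel 140 mm across, face at z 19 mm. Origin: underside centre, on the wheel's axis; z up; -x is its front, towards the robot within 20 deg. Steel window frame fixed over the wheel's front: opening 44 mm wide, 35 to 72 mm from the axis, top at z 30 mm. An equal dial stands before a cream tub.
- milk_grip (a point): Centre of the milk wheel's grip bar, on the wheel's axis, 61 mm above the worktop. The dark wooden bar is 42 mm long (this frame's x), 14 mm thick (y) and 36 mm high (z 43 to 79 mm), on a steel spindle, and turns with the wheel; grip it across its thickness from above. Its length lies along the dial's x axis when the joint reads 0.
- milk_wheel (a joint): Wheel angle, rad, anticlockwise from above. Five 72-degree sectors with one to five black 9 mm dots 50 mm from the axis; dot counts grow clockwise round the wheel. At 0 the one-dot sector is centred in the window, at 1.257 the two-dot sector. Starts at -0.15 to 0.6: turn anticlockwise 0.66 to 1.41. Light even friction (0.05 N m), no clicks or springs, stays where left; stops at +-3.1.
- cream_mark (a point): Centre of the one-dot sector on the other dial's wheel (the dial before the round cream tub, 0.24 to 0.51 m left or right of the milk's), 50 mm from that wheel's axis, 19 mm above the worktop. Must stay where it is.
- milk_carton: Half-litre milk carton, a white, blue and yellow block with a white cap, 67 mm deep, 97 mm wide, 110 mm high, loose on the worktop behind its dial. Origin: centre of its underside; z up.

How it is judged:
At the end, for the whole second after the job is handed in: The two-dot sector of the milk's dial is centred in its window within about 10 degrees (wheel at 1.257 +- 0.18 rad), wheel at rest; the other wheel within 10 degrees of its start (mark moved less than 9 mm); the milk carton upright within 30 mm of its start (value of joint milk_wheel between 1.077 and 1.437 rad and velocity of joint milk_wheel between -0.05 and 0.05 rad/s and distance of cream_mark from where it was at the start of the episode below 0.009 m and distance of milk_carton from where it was at the start of the episode below 0.03 m and angle between milk_carton's own z axis and vertical below 0.17 rad); the robot touches nothing.
It fails at once if the other day dial is turned (its mark moved by 20 mm or more) (distance of cream_mark from where it was at the start of the episode above 0.02 m).
It fails at once if the milk carton is knocked over (angle between milk_carton's own z axis and vertical above 0.6 rad).
It also fails if it takes over 29 s, if anything falls off the work surface, if the arm or the gripper's body presses on something with over 40 N, if the wrist force passes 120 N, or if a joint passes its speed limit or range.

### The arm

A 6-joint arm with a two-finger parallel gripper is mounted at the origin on a cart in front of the work surface, level with it; the furniture and walls round the work are solid. World frame = base frame: x ahead of the robot, y to its left, z up, the work surface at z = 0. Lengths are in m, angles in rad, forces in N, time in s.
With the tool pointing down it reaches from about 0.425 to 0.95 m from the base axis. Payload 3.5 kg.
Tool frame: the origin (TCP) lies at the very end of the fingers, on their centre line; the grasp point (between the pads) lies 19 mm behind it; y points along the fingers, z is the direction in which the jaws open and shut, and the axes are right-handed (so a half turn about y gives the same grasp; the last joint's range is limited). The gripper opens to 85 mm and grips with 20 to 120 N. Pads are 22 mm wide; open, the fingers measure 114 mm over their backs; the gripper's body (76 mm by 85 mm) begins 54 mm behind the grasp point. The pads swing forward as they close: fully open they stand 13 mm farther back than shut.
Start: joints at [-1.479, 0.286, 1.577, -0, 1.279, -0.15], TCP at [0.162, -0.655, 0.231] pointing down, gripper open.
Joint ranges: [-2.77, 2.77], [-0.9, 2.22], [0.21, 2.48], [-1.53, 4.67], [0.24, 2.81], [-2.84, 2.84]. Speed limits (rad/s): [2.79, 2.79, 3.14, 3.14, 3.14, 3.14].

### API

Orientations are given as a unit quaternion [x, y, z, w].
In Python, from plant import ctrl gives the robot as it stands. The module is installed in compiled form; this text tells all that it offers.
- The arm moves only by the tool jog_arm, never from a script. Its argument "deltas" is a list of rows, each a list of 3 entries, a list of its own where there are three numbers: the turn, a rotation vector about the tool's x, y, z in rad, then the shift along the tool's x, y, z in m, then the opening, from 0 (shut) to 1 (fully open). In form: [[[wx, wy, wz], [dx, dy, dz], gripper], ...]. A call has 1 to 10 rows; each row is the pose to reach, as a shift and turn from the pose measured when the call began, along the tool's axes at that moment; what a row does not reach only later rows make up. A row lasts 1/12 s, in which the tool goes at most 41.7 mm and 7.16 degrees, less where a joint would pass 70% of its speed; a pose out of reach is approached as far as the arm can. A call with a gripper value outside its range is refused whole. The fingers move at their own pace and stop on an object; "force" is the grip in N (left out, the last holds). Time passes only in rows, so rows that repeat a pose let the fingers close. It gives the time, the measured TCP pose, the force and the opening at its end, in the units of the state.
- ctrl.get_state(): the state, without advancing time (a new reading comes with each control period).
- ctrl.read_camera(name): name is "scene" or "top" or "wrist"; returns a dict with "pixels" (400x640x3 uint8, blue, green, red), "range_z" (400x640 float32, m along the optical axis (not along the pixel's ray), 0 where there is no reading), "fx", "fy", "cx", "cy" (pixels), "T" (4x4, takes a point from camera to world coordinates); the wrist camera has in their place "mount" (4x4, takes a point from camera to tool coordinates, whose origin is the TCP and whose axes are the tool frame's). Camera axes: x right, y up, looking along -z (the intrinsics and any distortion apply to the point x, -y, -z); pixel columns grow to the right and rows downward; lengths in m; the calibration is good to about 2 mm. A picture is of the moment at which its call begins: read the wrist's pose just before it.
- ctrl.sign_off(): hands the job in, once; it reports no verdict.
The state is a dict: "time": time; "qpos": joint angles; "dq": joint speeds; "joint_efforts": joint torques, N m; "eef_pos": TCP position; "tcp_rot": TCP orientation; "contact_force": force on the tool from outside, world axes, zero at the start; "wrist_torque": the same for the moment, N m; "opening": opening from 0.0 (shut) to 1.0 (fully open).
Only numpy, scipy, OpenCV 4.12 (cv2) and the standard library are available. Lean on these libraries where they do the work, as an engineer would, in place of code of your own. Each camera call takes 0.05 s, during which the arm holds its last target.

## Working session

There is one attempt and no reset: what is moved stays moved. The work goes in short steps, Python scripts to look and compute and a tool call to move; the robot and the scene stay as the last step left them, time stands still between calls to the robot, and variables do not carry over. Pictures are saved under pics/ and viewed, and the job is handed in when it is done.

Besides the shell and the picture viewer there is one more tool, called after ">>>" by a JSON object that holds its "name" and its "arguments", one argument or row to a line. jog_arm: Moves the arm, as the interface text tells. Its arguments: {"type":"object","properties":{"deltas":{"type":"array","items":{"type":"array"}},"force":{"type":"number"}},"required":["deltas"]}

```bash
mkdir -p pics; cat > h.py <<'E'
import numpy as np, cv2, pickle
from plant import ctrl
from scipy.spatial.transform import Rotation as R
def snap(n,fn):
    s=ctrl.get_state(); c=ctrl.read_camera(n)
    if 'T' not in c:
        T=np.eye(4);T[:3,:3]=R.from_quat(s['tcp_rot']).as_matrix();T[:3,3]=s['eef_pos'];c['T']=T@c['mount']
    pickle.dump(c,open(fn+'.pkl','wb')); cv2.imwrite('pics/'+fn+'.png',c['pixels']); return c
def ray(c,u,v,z):
    d=np.array([(u-c['cx'])/c['fx'],-(v-c['cy'])/c['fy'],-1.]); d=c['T'][:3,:3]@d;o=c['T'][:3,3]
    return o+d*(z-o[2])/d[2]
def load(fn): return pickle.load(open(fn+'.pkl','rb'))
E
python3 - <<'E'
from h import *
for n in('scene','top'):
    c=snap(n,n+'0'); print(n,c['fx'],c['cx'],c['cy'],c['T'].round(3).tolist(),[k for k in c])
print(ctrl.get_state())
E
```

```text
scene 457.12190355417266 315.31469280016574 202.8392039942519 [[-0.771, 0.506, -0.387, 0.144], [-0.637, -0.594, 0.491, 0.601], [0.018, 0.625, 0.78, 0.793], [0.0, 0.0, 0.0, 1.0]] ['pixels', 'range_z', 'fx', 'fy', 'cx', 'cy', 'T']
top 384.59711841484307 319.35893587565 198.0424379962053 [[-0.005, 0.998, -0.06, 0.446], [-1.0, -0.005, -0.007, 0.112], [-0.007, 0.06, 0.998, 0.93], [0.0, 0.0, 0.0, 1.0]] ['pixels', 'range_z', 'fx', 'fy', 'cx', 'cy', 'T']
{'time': 0.1, 'qpos': array([-1.47904162e+00,  2.87126063e-01,  1.57801487e+00,  2.33397513e-05,
        1.27859500e+00, -1.50002115e-01]), 'dq': array([ 0.00187006, -0.00246574, -0.00248629,  0.00015943, -0.00133031,
       -0.00062721]), 'joint_efforts': array([ 5.49028409e-04, -4.07297766e+01, -2.93696612e+01, -1.79453082e-04,
        3.43712010e-03,  1.30405024e-05]), 'eef_pos': array([ 0.16157953, -0.6547733 ,  0.23006135]), 'tcp_rot': array([-0.08523357,  0.70270419, -0.70118977,  0.08529349]), 'contact_force': array([0.06696698, 0.39313703, 0.80529703]), 'wrist_torque': array([ 0.00628333, -0.04504812,  0.02688751]), 'opening': 0.9997411424124443}
```

View pics/scene0.png

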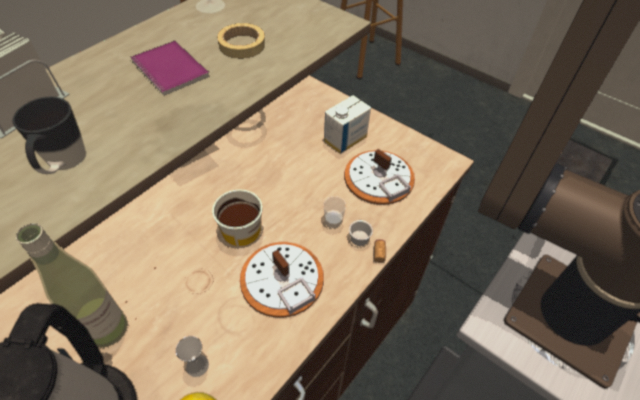

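View pics/top0.png

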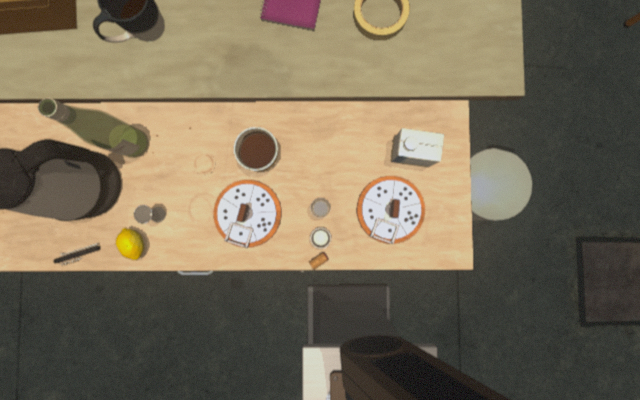

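The top view shows the milk dial at about (391,209), with its window at (384,230) and the carton at (417,147). The cream dial is at (248,213).

```bash
python3 - <<'E'
from h import *
t=load('top0');s=load('scene0')
cv2.imwrite('pics/crop_t.png',cv2.resize(t['pixels'][165:255,345:440],None,fx=6,fy=6,interpolation=cv2.INTER_CUBIC))
cv2.imwrite('pics/crop_s.png',cv2.resize(s['pixels'][135:210,335:425],None,fx=7,fy=7,interpolation=cv2.INTER_CUBIC))
for n,c,box in(('t',t,(345,440,165,255)),('s',s,(335,425,135,210))):
    h=cv2.cvtColor(c['pixels'],cv2.COLOR_BGR2HSV)
    m=((h[...,0]<14)&(h[...,1]>150)&(h[...,2]>120)).astype(np.uint8)
    mm=np.zeros_like(m);mm[box[2]:box[3],box[0]:box[1]]=m[box[2]:box[3],box[0]:box[1]]
    v,u=np.nonzero(mm)
    pts=np.array([ray(c,a,b,0.012)[:2] for a,b in zip(u,v)])
    (x,y),r=cv2.minEnclosingCircle(pts.astype(np.float32)); 
    A=np.c_[2*pts,np.ones(len(pts))];k=np.linalg.lstsq(A,(pts**2).sum(1),rcond=None)[0]
    print(n,len(pts),x,y,r,k[:2],np.sqrt(k[2]+k[0]**2+k[1]**2))
E
```

```text
t 464 0.4741688370704651 -0.050411589443683624 0.08010345697402954 [ 0.47401096 -0.05121642] 0.07627576540561375
s 378 0.4720150828361511 -0.048782553523778915 0.08032692223787308 [ 0.47261955 -0.0507133 ] 0.07619903801671646
```

View pics/crop_t.png

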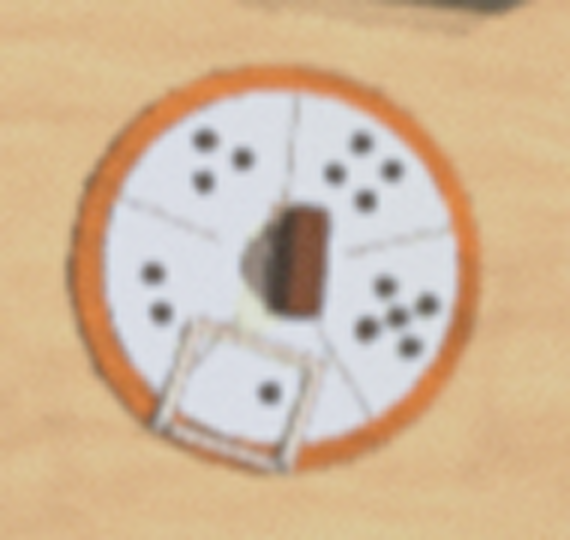

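View pics/crop_s.png

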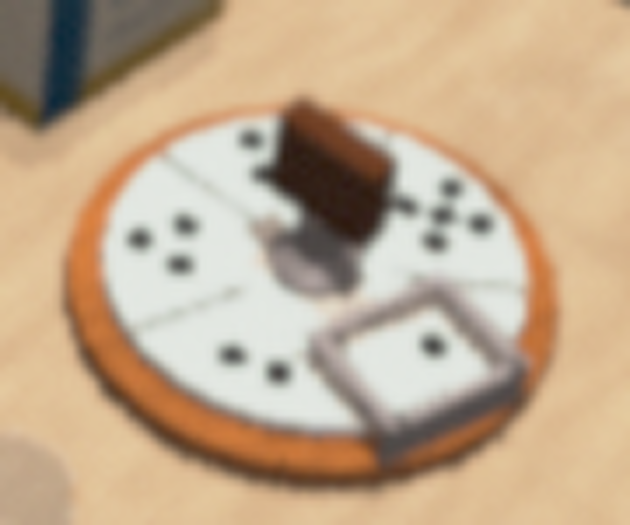

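```bash
python3 - <<'E'
from h import *
t=load('top0')
f=lambda p,z:ray(t,345+(p[0]+.5)/6-.5,165+(p[1]+.5)/6-.5,z)[:2]
C=np.array([.4735,-.051])
ang=lambda p:np.degrees(np.arctan2(*(p-C)[::-1]))
g=[f(p,.03) for p in((195,322),(322,358),(160,428),(288,465))]
print('frame',[x.round(4) for x in g]); m1=(g[0]+g[1])/2;m2=(g[2]+g[3])/2
print('frame dir',ang(m1),ang(m2), ang(sum(g)/4), np.degrees(np.arctan2(*(m2-m1)[::-1])))
w=g[0]-g[1]; print('w',np.degrees(np.arctan2(*w[::-1]))) ; w=g[2]-g[3]; print(np.degrees(np.arctan2(*w[::-1])))
for n,ps in dict(one=[(269,392)],two=[(152,273),(161,313)],three=[(205,139),(242,158),(203,182)],four=[(361,142),(335,174),(392,170),(366,201)],five=[(385,286),(428,305),(398,317),(367,329),(410,346)]).items():
    q=np.mean([f(p,.019) for p in ps],0); print(n,q.round(4),ang(q),np.linalg.norm(q-C))
b=[f(p,.079) for p in((290,205),(327,208),(282,312),(320,317))]
print('bar',[x.round(4) for x in b],np.mean(b,0)); d=(b[0]+b[1]-b[2]-b[3]);print(np.degrees(np.arctan2(d[1],d[0])))
st=ctrl.get_state();print(R.from_quat(st['tcp_rot']).as_matrix().round(3))
E
```

```text
frame [array([ 0.4522, -0.0158]), array([ 0.4379, -0.0649]), array([ 0.4111, -0.0016]), array([ 0.3966, -0.051 ])]
frame dir 159.4520454981489 160.4845068469083 160.1835734637429 161.20594071924623
w 73.84740239479126
73.61510860000261
one [ 0.4246 -0.046 ] 174.1861807795076 0.049158209694957156
two [ 0.4637 -0.0023] 101.35491399496063 0.049636033367270294
three [ 0.5163 -0.0268] 29.47644185319313 0.04918082233958998
four [ 0.5112 -0.0847] -41.79645948925833 0.050568957226497825
five [ 0.4539 -0.0971] -113.00058323644136 0.050040384331328534
bar [array([ 0.4948, -0.0444]), array([ 0.4936, -0.058 ]), array([ 0.4554, -0.0408]), array([ 0.4534, -0.0548])] [ 0.47429882 -0.0495167 ]
-4.925039668576448
[[-0.971 -0.     0.239]
 [-0.239  0.002 -0.971]
 [-0.    -1.    -0.002]]
```

```bash
cat >> h.py <<'E'
def delta(p,yawdeg,s=None):
    s=s or ctrl.get_state(); r=R.from_quat(s['tcp_rot']); a=np.radians(yawdeg)
    z=np.array([np.cos(a),np.sin(a),0]);y=np.array([0,0,-1.]);x=np.cross(y,z)
    g=R.from_matrix(np.c_[x,y,z])
    M=r.as_matrix()[:,2]
    print('t',s['time'],s['eef_pos'].round(4),'yaw',np.degrees(np.arctan2(M[1],M[0])).round(2),'open',round(s['opening'],3),'F',s['contact_force'].round(1))
    print('rot',(r.inv()*g).as_rotvec().round(3),'shift',r.inv().apply(np.array(p)-s['eef_pos']).round(4))
E
python3 - <<'E'
from h import *
delta([.42,-.35,.23],-88);delta([.474,-.0505,.2],-95.5)
E
```

```text
t 0.1 [ 0.1616 -0.6548  0.2301] yaw -76.15 open 1.0 F [0.1 0.4 0.8]
rot [ 0.002  0.207 -0.   ] shift [-0.3239  0.0007 -0.234 ]
t 0.1 [ 0.1616 -0.6548  0.2301] yaw -76.15 open 1.0 F [0.1 0.4 0.8]
rot [0.002 0.338 0.   ] shift [-0.448   0.0313 -0.5118]
```

>>> {"name": "jog_arm", "arguments": {
  "deltas": [
    [[0, 0.02, 0], [-0.03, 0, -0.022], 1],
    [[0, 0.04, 0], [-0.06, 0, -0.044], 1],
    [[0, 0.06, 0], [-0.095, 0, -0.068], 1],
    [[0, 0.08, 0], [-0.13, 0, -0.092], 1],
    [[0, 0.11, 0], [-0.16, 0, -0.116], 1],
    [[0, 0.13, 0], [-0.195, 0, -0.14], 1],
    [[0, 0.15, 0], [-0.23, 0, -0.165], 1],
    [[0, 0.17, 0], [-0.26, 0, -0.188], 1],
    [[0, 0.19, 0], [-0.295, 0, -0.211], 1],
    [[0, 0.21, 0], [-0.324, 0, -0.234], 1]
  ]
}}

```text
time: 0.93
eef_pos: [0.4213, -0.3478, 0.2303]
tcp_rot: [-0.011, 0.708, -0.706, 0.011]
contact_force: [0.4, -0.2, 0.3]
opening: 1.0
```

```bash
python3 - <<'E'
from h import *
delta([.474,-.0505,.2],-95.5)
E
```

```text
t 0.9333 [ 0.4213 -0.3478  0.2303] yaw -88.22 open 1.0 F [ 0.4 -0.2  0.3]
rot [0.003 0.127 0.   ] shift [-0.062   0.0311 -0.2955]
```

>>> {"name": "jog_arm", "arguments": {
  "deltas": [
    [[0, 0.015, 0], [-0.007, 0.003, -0.033], 1],
    [[0, 0.03, 0], [-0.014, 0.006, -0.066], 1],
    [[0, 0.045, 0], [-0.021, 0.01, -0.1], 1],
    [[0, 0.06, 0], [-0.028, 0.014, -0.135], 1],
    [[0, 0.075, 0], [-0.035, 0.018, -0.17], 1],
    [[0, 0.09, 0], [-0.043, 0.022, -0.205], 1],
    [[0, 0.105, 0], [-0.05, 0.025, -0.24], 1],
    [[0.003, 0.12, 0], [-0.056, 0.028, -0.27], 1],
    [[0.003, 0.127, 0], [-0.062, 0.031, -0.295], 1],
    [[0.003, 0.127, 0], [-0.062, 0.031, -0.295], 1]
  ]
}}

```text
time: 1.77
eef_pos: [0.4735, -0.0471, 0.1989]
tcp_rot: [0.032, 0.707, -0.706, -0.033]
contact_force: [-0.6, -1.0, -0.1]
opening: 1.001
```

```bash
python3 - <<'E'
from h import *
delta([.474,-.0505,.047],-95.5)
c=snap('wrist','w1');print(c['T'].round(3),c['fx'],c['cx'],c['cy'])
E
```

```text
t 1.7667 [ 0.4735 -0.0471  0.1989] yaw -95.24 open 1.001 F [-0.6 -1.  -0.1]
rot [0.002 0.005 0.002] shift [-0.0012  0.1519  0.0036]
[[-0.09   0.959  0.267  0.54 ]
 [-0.996 -0.087 -0.026 -0.054]
 [-0.002 -0.269  0.963  0.341]
 [ 0.     0.     0.     1.   ]] 360.4861678973874 320.7141197031328 199.06161120178814
```

View pics/w1.png

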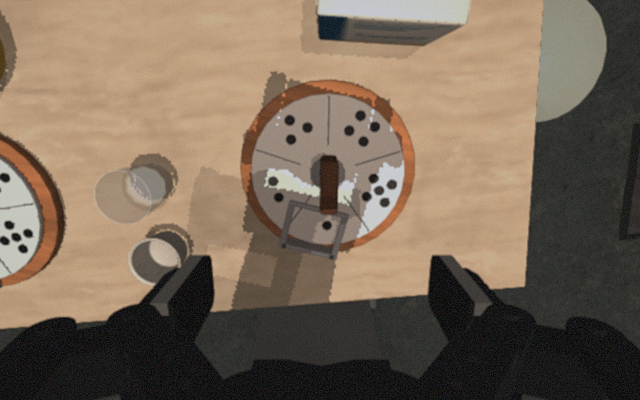

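The wrist view shows the bar's top at about (329,157) to (328,213), the frame at (283-348, 200-258), and the dots clearly. I'll cross-check the angles and the bar centre from this view.

```bash
python3 - <<'E'
from h import *
c=load('w1')
cv2.imwrite('pics/w1c.png',cv2.resize(c['pixels'][75:265,235:420],None,fx=3,fy=3,interpolation=cv2.INTER_CUBIC))
h=cv2.cvtColor(c['pixels'],cv2.COLOR_BGR2HSV)
m=((h[...,0]<14)&(h[...,1]>150)&(h[...,2]>90)).astype(np.uint8);m[:,:235]=0;m[:,420:]=0;m[:70]=0;m[262:]=0;m[145:220,300:350]=0
v,u=np.nonzero(m);pts=np.array([ray(c,a,b,.012)[:2] for a,b in zip(u,v)])
print(cv2.minEnclosingCircle(pts.astype(np.float32)))
E
```

```text
((0.47521209716796875, -0.053628724068403244), 0.08022693544626236)
```

View pics/w1c.png

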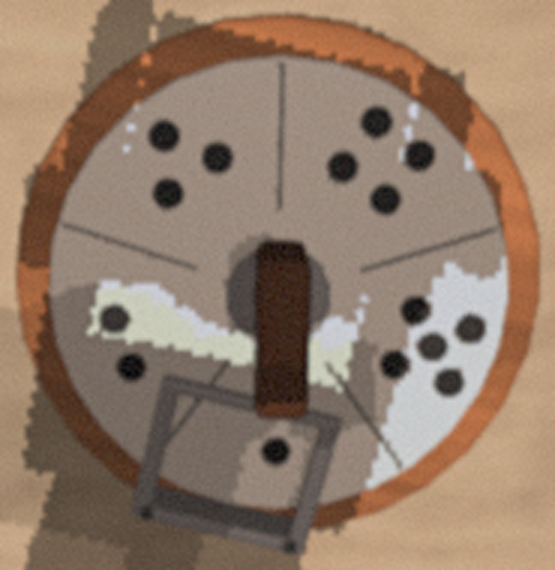

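```bash
python3 - <<'E'
from h import *
c=load('w1')
f=lambda p,z:ray(c,235+(p[0]+.5)/3-.5,75+(p[1]+.5)/3-.5,z)[:2]
dd=dict(one=[(275,451)],two=[(114,319),(131,367)],three=[(164,135),(217,157),(168,193)],four=[(377,122),(342,166),(419,155),(385,199)],five=[(416,310),(471,328),(432,346),(394,364),(449,381)])
q=np.array([np.mean([f(p,.019) for p in ps],0) for ps in dd.values()]); C=q.mean(0);print('C',C)
a=np.degrees(np.arctan2(*(q-C).T[::-1]))+72*np.arange(5);a=(a)%360;print(a,a.mean(),np.linalg.norm(q-C,axis=1))
g=[f(p,.03) for p in((168,383),(338,420),(140,508),(295,546))] # frame outer corners
m1=(g[0]+g[1])/2;m2=(g[2]+g[3])/2
A=lambda v:np.degrees(np.arctan2(v[1],v[0]))
print(g,'dirs',A(m1-C),A(m2-C),A(m2-m1),A(g[0]-g[1])+90,A(g[2]-g[3])+90)
b=[f(p,.079) for p in((259,244),(303,244),(256,403),(306,405))];print('bar',b,np.mean(b,0),A(b[0]+b[1]-b[2]-b[3]))
E
```

```text
C [ 0.47445681 -0.05364581]
[173.77949788 174.01132051 174.05873773 174.42221868 174.48666276] 174.15168751250033 [0.04989157 0.05010758 0.04900179 0.05012445 0.04983443]
[array([ 0.45318746, -0.01835876]), array([ 0.43698272, -0.06827001]), array([ 0.41391918, -0.00517821]), array([ 0.39686775, -0.05194831])] dirs 160.6208208981899 160.0399043214387 159.61275732224095 162.01289078145885 159.96918032837004
bar [array([ 0.49993946, -0.05001953]), array([ 0.49897255, -0.06069914]), array([ 0.45962916, -0.04560381]), array([ 0.45795848, -0.05819983])] [ 0.47912491 -0.05363058] -4.860191543448422
```

```bash
python3 - <<'E'
from h import *
delta([.4745,-.0525,.047],-95.8)
E
```

```text
t 1.8167 [ 0.4736 -0.049   0.1993] yaw -95.25 open 0.997 F [ 0.8 -0.3  0. ]
rot [-0.     0.01   0.002] shift [-0.0015  0.1523  0.0034]
```

>>> {"name": "jog_arm", "arguments": {
  "deltas": [
    [[0, 0.01, 0], [-0.0015, 0.025, 0.0034], 1],
    [[0, 0.01, 0.002], [-0.0015, 0.05, 0.0034], 1],
    [[0, 0.01, 0.002], [-0.0015, 0.075, 0.0034], 1],
    [[0, 0.01, 0.002], [-0.0015, 0.1, 0.0034], 1],
    [[0, 0.01, 0.002], [-0.0015, 0.12, 0.0034], 1],
    [[0, 0.01, 0.002], [-0.0015, 0.135, 0.0034], 1],
    [[0, 0.01, 0.002], [-0.0015, 0.145, 0.0034], 1],
    [[0, 0.01, 0.002], [-0.0015, 0.15, 0.0034], 1],
    [[0, 0.01, 0.002], [-0.0015, 0.152, 0.0034], 1],
    [[0, 0.01, 0.002], [-0.0015, 0.152, 0.0034], 1]
  ],
  "force": 30
}}

```text
time: 2.65
eef_pos: [0.4748, -0.053, 0.0475]
tcp_rot: [-0.036, -0.706, 0.706, 0.036]
contact_force: [-0.1, -0.0, 0.2]
opening: 1.001
```

```bash
python3 - <<'E'
from h import *
c=snap('wrist','w2');delta([.4745,-.0525,.047],-95.8)
snap('scene','s2')
E
```

```text
t 2.7 [ 0.4751 -0.053   0.048 ] yaw -95.84 open 0.998 F [ 0.8 -0.8 -0.6]
rot [-0.    -0.001 -0.002] shift [ 0.0007  0.001  -0.0004]
```

View pics/w2.png

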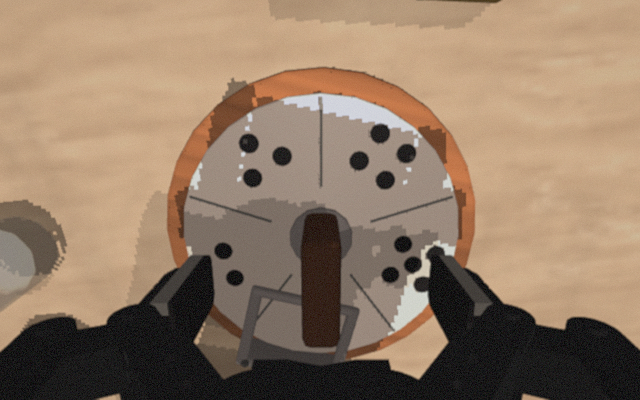

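The bar is centred between the fingers: bar at column 321, finger tips at 212 and 428. I'll close now.

>>> {"name": "jog_arm", "arguments": {
  "deltas": [
    [[0, 0, 0], [0, 0, 0], 0],
    [[0, 0, 0], [0, 0, 0], 0],
    [[0, 0, 0], [0, 0, 0], 0],
    [[0, 0, 0], [0, 0, 0], 0],
    [[0, 0, 0], [0, 0, 0], 0],
    [[0, 0, 0], [0, 0, 0], 0],
    [[0, 0, 0], [0, 0, 0], 0],
    [[0, 0, 0], [0, 0, 0], 0],
    [[0, 0, 0], [0, 0, 0], 0],
    [[0, 0, 0], [0, 0, 0], 0]
  ],
  "force": 30
}}

```text
time: 3.58
eef_pos: [0.4754, -0.053, 0.0485]
tcp_rot: [-0.037, -0.706, 0.706, 0.035]
contact_force: [-1.1, -0.8, 2.5]
opening: 0.16
```

```bash
python3 - <<'E'
from h import *
delta([.4745,-.0525,.047],-95.8+58.6)
E
```

```text
t 3.5833 [ 0.4754 -0.053   0.0485] yaw -95.83 open 0.16 F [-1.1 -0.8  2.5]
rot [-0.002 -1.023 -0.002] shift [ 0.0009  0.0015 -0.0004]
```

>>> {"name": "jog_arm", "arguments": {
  "deltas": [
    [[0, -0.06, 0], [0, 0, 0], 0],
    [[0, -0.12, 0], [0, 0, 0], 0],
    [[0, -0.18, 0], [0, 0, 0], 0],
    [[0, -0.24, 0], [0, 0, 0], 0],
    [[0, -0.3, 0], [0, 0, 0], 0],
    [[0, -0.36, 0], [0, 0, 0], 0],
    [[0, -0.42, 0], [0, 0, 0], 0],
    [[0, -0.48, 0], [0, 0, 0], 0],
    [[0, -0.54, 0], [0, 0, 0], 0],
    [[0, -0.6, 0], [0, 0, 0], 0]
  ]
}}

```text
time: 4.42
eef_pos: [0.4754, -0.0531, 0.0485]
tcp_rot: [0.175, -0.685, 0.685, -0.176]
contact_force: [-1.0, -1.2, 1.4]
opening: 0.157
```

```bash
python3 - <<'E'
from h import *
delta([.4745,-.0525,.047],-95.8+58.6)
E
```

```text
t 4.4167 [ 0.4754 -0.0531  0.0485] yaw -61.31 open 0.157 F [-1.  -1.2  1.4]
rot [-0.002 -0.421 -0.001] shift [ 0.0005  0.0015 -0.0009]
```

>>> {"name": "jog_arm", "arguments": {
  "deltas": [
    [[0, -0.06, 0], [0, 0, 0], 0],
    [[0, -0.12, 0], [0, 0, 0], 0],
    [[0, -0.18, 0], [0, 0, 0], 0],
    [[0, -0.24, 0], [0, 0, 0], 0],
    [[0, -0.3, 0], [0, 0, 0], 0],
    [[0, -0.36, 0], [0, 0, 0], 0],
    [[0, -0.42, 0], [0, 0, 0], 0],
    [[0, -0.42, 0], [0, 0, 0], 0],
    [[0, -0.42, 0], [0, 0, 0], 0]
  ]
}}

```text
time: 5.17
eef_pos: [0.4754, -0.0531, 0.0485]
tcp_rot: [0.313, -0.633, 0.634, -0.314]
contact_force: [-0.0, -1.1, 1.0]
opening: 0.16
```

```bash
python3 - <<'E'
from h import *
delta([.4745,-.0525,.047],-95.8+58.6)
c=snap('wrist','w3')
E
```

```text
t 5.1667 [ 0.4754 -0.0531  0.0485] yaw -37.32 open 0.16 F [-0.  -1.1  1. ]
rot [-0.002 -0.002 -0.001] shift [ 0.0001  0.0015 -0.0011]
```

View pics/w3.png

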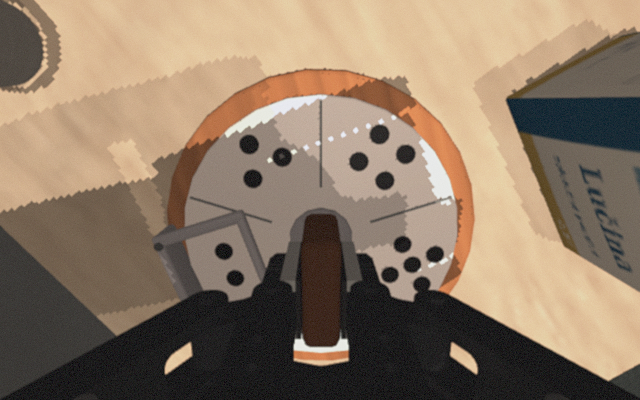

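The two dots now sit in the window, at about (224,251) and (235,278). Next I'll open and lift.

>>> {"name": "jog_arm", "arguments": {
  "deltas": [
    [[0, 0, 0], [0, 0, 0], 1],
    [[0, 0, 0], [0, 0, 0], 1],
    [[0, 0, 0], [0, 0, 0], 1],
    [[0, 0, 0], [0, 0, 0], 1],
    [[0, 0, 0], [0, 0, 0], 1],
    [[0, 0, 0], [0, 0, 0], 1],
    [[0, 0, 0], [0, 0, 0], 1],
    [[0, 0, 0], [0, 0, 0], 1],
    [[0, 0, 0], [0, 0, 0], 1],
    [[0, 0, 0], [0, -0.01, 0], 1]
  ]
}}

```text
time: 6.05
eef_pos: [0.4738, -0.0526, 0.057]
tcp_rot: [-0.314, 0.634, -0.633, 0.313]
contact_force: [0.2, -0.0, 0.8]
opening: 1.003
```

>>> {"name": "jog_arm", "arguments": {
  "deltas": [
    [[0, 0, 0], [0, -0.02, 0], 1],
    [[0, 0, 0], [0, -0.04, 0], 1],
    [[0, 0, 0], [0, -0.06, 0], 1],
    [[0, 0, 0], [0, -0.085, 0], 1],
    [[0, 0, 0], [0, -0.11, 0], 1],
    [[0, 0, 0], [0, -0.135, 0], 1],
    [[0, 0, 0], [0, -0.15, 0], 1],
    [[0, 0, 0], [0, -0.15, 0], 1]
  ]
}}

```text
time: 6.72
eef_pos: [0.4764, -0.0534, 0.2123]
tcp_rot: [0.312, -0.632, 0.635, -0.316]
contact_force: [1.0, -0.1, -0.1]
opening: 1.002
```

```bash
python3 - <<'E'
from h import *
delta([.4745,-.0525,.047],-95.8+58.6)
c=snap('wrist','w4')
cv2.imwrite('pics/w4b.png',c['pixels']);snap('top','t4');snap('scene','s4')
E
```

```text
t 6.7167 [ 0.4764 -0.0534  0.2123] yaw -37.32 open 1.002 F [ 1.  -0.1 -0.1]
rot [-0.007 -0.002 -0.002] shift [ 0.0008  0.1653 -0.0032]
```

View pics/w4.png

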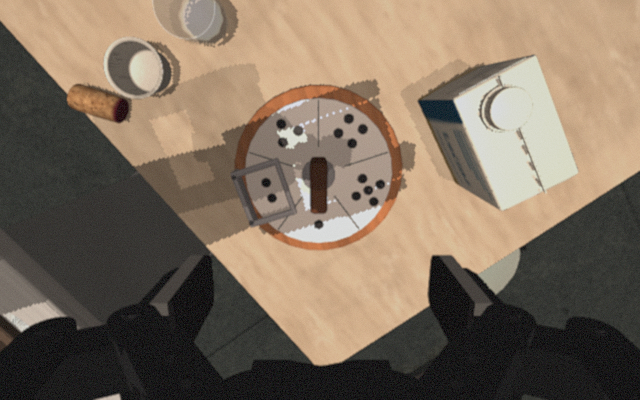

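View pics/s4.png

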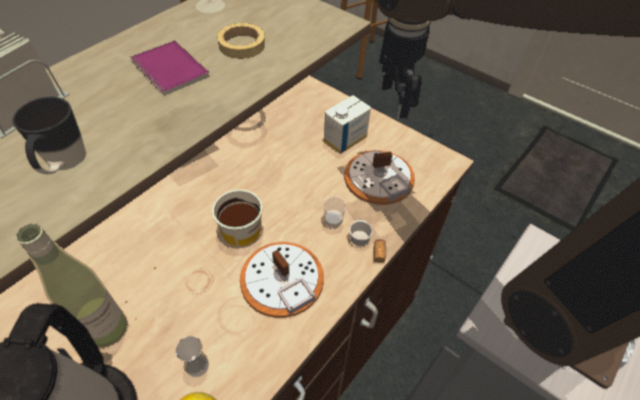

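The wrist view shows the two dots centred in the frame at (266,182) and (272,198), with the hand clear of everything. In the scene view the carton and cream dial look unchanged. One numeric check, then I'll hand in.

```bash
python3 - <<'E'
from h import *
c=load('w4')
f=lambda p,z:ray(c,p[0],p[1],z)[:2]
g=[f(p,.03) for p in((234,176),(277,161),(295,212),(248,222))]
o=[f(p,.019) for p in((281,124),(298,131),(283,142),(349,119),(362,129),(338,133),(352,143),(363,177),(380,184),(368,190),(357,195),(374,201),(319,224),(266,182),(272,198))]
q=np.array([np.mean(o[:3],0),np.mean(o[3:7],0),np.mean(o[7:12],0),o[12],np.mean(o[13:],0)]);C=q.mean(0)
A=lambda v:np.degrees(np.arctan2(v[1],v[0]))
fr=[A(np.mean(g,0)-C),A(g[0]+g[3]-g[1]-g[2]),A(np.array(f((234,176),.03))-f((248,222),.03))+90]
two=q[4]-C
al=(np.array([A(v-C) for v in q])+72*np.array([1,2,3,-1,0]))%360
print('C',C,'frame dir',fr,'two-dot',A(two),al,al.mean())
s0,s4=load('scene0'),load('s4')
def dif(a,b,box): 
    d=cv2.absdiff(a['pixels'],b['pixels'])[box[2]:box[3],box[0]:box[1]];return d.mean(),d.max()
print('cream',dif(s0,s4,(235,330,235,320)),'carton',dif(s0,s4,(320,373,92,152)))
E
```

```text
C [ 0.47498123 -0.05408959] frame dir [np.float64(159.57141280192545), np.float64(158.35798466865492), np.float64(155.93984867147054)] two-dot 160.431260010903 [161.03330122 161.16467961 161.45138775 160.86196086 160.43126001] 160.98851789013935
cream (np.float64(3.895438596491228), np.uint8(11)) carton (np.float64(3.646750524109015), np.uint8(57))
```

```bash
python3 -c "
from plant import ctrl
print(ctrl.sign_off())"
```

```text
the job is handed in; nothing more can be done
None
```

I turned the milk dial's wheel about 58.5° anticlockwise by its grip bar, so its two-dot sector now sits in the window. I then let go, lifted about 0.15 m clear and handed the job in shortly after 6.7 s on the robot's clock.

- **Milk wheel:** in the last wrist image the sector pointed at 161.0°. The frame measured 156–160° in that image and 160–163° in the earlier ones, so the sector is centred to within about 2–5° (limit 10°). The frame readings disagree by a few degrees because its corners were picked by eye.
- **Cream dial:** the scene images from before and after differ only by noise.
- **Milk carton:** it looks unmoved and upright. The before/after images differ slightly on average, with a few stronger pixels, probably shadow or edge effects. I did not measure its position separately.
- **Contact:** the force reading stayed within about 3 N throughout, and the gripper was open and touching nothing at the end.

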